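Unload the wire tensioner and zero its gauge

ROBOT

A 6-joint arm with a two-finger parallel gripper is mounted at the origin on the work surface. World frame = base frame: x ahead of the robot, y to its left, z up, the work surface at z = 0. Lengths are in m, angles in rad, forces in N, time in s.
With the tool pointing down it reaches from about 0.275 to 0.75 m from the base axis. Payload 10.2 kg.
Tool frame: the origin (TCP) lies midway between the tips of the shut fingers; the grasp point (between the pads) lies 19 mm behind it; z points along the fingers, y is the line along which they close (so a half turn about z gives the same grasp; the last joint's range is limited). The gripper opens to 88 mm and grips with 3 to 60 N. Pads are 18 mm wide; open, the fingers measure 123 mm over their backs; the gripper's body (75 mm by 187 mm) begins 45 mm behind the grasp point.
Start: joints at [1.048, 0.313, 1.498, -0, 1.331, -0.223], TCP at [0.155, 0.502, 0.217] pointing down, gripper open.
Joint ranges: [-2.94, 2.94], [-0.97, 2.17], [0.19, 2.56], [-1.23, 4.37], [0.02, 3.11], [-2.88, 2.88]. Speed limits (rad/s): [2.39, 2.39, 3.01, 3.14, 3.14, 3.14].

INTERFACE

Orientations are given as a 3x3 rotation matrix whose columns are the frame's x, y, z axes.
In Python, from rig import robot, optics gives the robot as it stands.
- The arm moves only by the shell command python3 -m handwheel 'ROWS' [FORCE]. ROWS is JSON, a list of rows, each a list of 7 numbers: the shift along the tool's x, y, z in m, then the turn, a rotation vector about the tool's x, y, z in rad, then the closure, from -1 (fully open) to 1 (shut), so that 0 is half open. In form: [[tx, ty, tz, wx, wy, wz, hand], ...]. A call has 1 to 10 rows; each row shifts and turns the commanded pose from where the row before left it, along the tool's axes as they then stand; what a row does not reach is not made up. A row lasts 1/12 s, in which the tool goes at most 41.7 mm and 7.16 degrees, less where a joint would pass 70% of its speed; a pose out of reach is approached as far as the arm can. A call with a gripper value outside its range is refused whole. The fingers move at their own pace and stop on an object; FORCE is the grip in N (left out, the last holds). Time passes only in rows, so rows that do not move let the fingers close. It gives the time, the measured TCP pose, the force, the opening and the grip force at its end, in the units of the state.
- robot.get_state(): the state, without advancing time (a new reading comes with each control period).
- optics.read_camera(name): name is "side" or "top" or "wrist"; returns a dict with "image" (400x640x3 uint8, red, green, blue), "K" (3x3 intrinsics, pixels), "origin" and "rotation" of the camera in the world; the wrist camera has in their place "T_tool_cam" (4x4, takes a point from camera to tool coordinates, whose origin is the TCP and whose axes are the flange's). Camera axes: x right, y down, z forward; pixel columns grow to the right and rows downward; lengths in m; the calibration is good to about 2 mm. The wrist camera is an equidistant fisheye: a pixel r from the principal point sees the ray r / f radians off the axis. A picture is of the moment at which its call begins: read the wrist's pose just before it. There is no depth.
- robot.job_done(): hands the job in; it is judged then, once.
The state is a dict: "t": time; "joints": joint angles; "joint_velocities": joint speeds; "effort": joint torques, N m; "ee_pos": TCP position; "ee_rot": TCP orientation; "wrist_force": force on the tool from outside, world axes, zero at the start; "moment": the same for the moment, N m; "opening": finger opening in m; "gripper_force": force on a finger pad.
Only numpy, scipy, OpenCV 4.12 (cv2) and the standard library are available. Lean on these libraries where they do the work, as an engineer would, in place of code of your own. Each camera call takes 0.05 s, during which the arm holds its last target. There are 200 camera calls.

TASK

Take the load off the wire tensioner and then zero its gauge. Lift the brass spring collar, turn it anticlockwise until its black lug is at the green dot and let it drop fully home there; the needle moves as you do this. Then turn the gauge's bezel until the red zero triangle stands right under the needle tip, let go, and leave everything else on the table where it is.

Things in the scene. Friction and masses are not known exactly. Their poses are not given: they have to be found in the camera images.
- tensioner: grey wire tensioner, fixed to the table: base plate 190 mm (its x) by 330 mm (its y), 14 mm thick, origin under the plate's centre, z up. At its (0, -100) mm stands a vertical spindle with a 68 mm gold wire spool, above it a steel flange of 62 mm diameter with its top at height 80 mm, and on that the brass spring collar. At its (0, +100) mm is the gauge on a sloping panel. A 22 mm wide, 65 mm tall guide post stands at (-60, -20) mm.
- collar_top (a point): centre of the top face of the brass spring collar, a knurled upright cylinder of 36 mm diameter and 36 mm height, whose underside is 1 mm above the flange; its axis is the spindle's. The point's x axis points the same way as the collar's black lug, z is up. A thin 8 mm spindle end sticks out 11 mm above it.
- lug_tip (a point): outer end of the collar's black lug, 26 mm from the collar's axis, 3 mm above the collar's underside; the lug is 4 mm wide and 6 mm tall. A 7 mm tall steel gate on the flange (between the lug's two places) stops it from passing unless the collar is lifted by more than 7 mm; lift about 11 mm. Keep fingers at least 10 mm above the flange to clear lug and gate.
- collar_lift (a joint): how far the collar is lifted against its spring (m): 0 = fully down, at most 0.014; the spring needs about 5 N at first and 8 N at the top, and pulls the collar down again when let go
- collar (a joint): turn of the collar (rad), growing anticlockwise seen from above: 0 = locked, lug at the red dot; 1.047 (60 degrees, a stop) = free, lug at the green dot. The lug drops down past the gate only beyond about 0.8. Turning it unloads the gauge: the needle swings clockwise by 0.955 rad for each rad.
- gauge: the gauge's sloping panel, 104 mm square, fixed on the tensioner; origin at the centre of the panel's upper face, its z axis is the panel's normal = the axis of the dial, which leans 30 degrees (0.524 rad) from vertical towards the tensioner's +y end, away from the spindle; its x axis is level, parallel to the tensioner's x
- dial_centre (a point): centre of the white dial, on the bezel's axis, 28 mm above the panel along the panel's normal
- bezel (a joint): turn of the bezel (rad), growing anticlockwise seen facing the dial, range -3.1 to 3.1, stays where it is left (friction 0.06 N m). The bezel is a knurled dark steel ring of 58 mm outer diameter, from 8 to 28 mm above the panel along its normal; it carries the white dial with 24 divisions of 15 degrees and the red zero triangle. Always needs an anticlockwise turn of 0.8 to 2.6 rad once the collar is free, often more than one grasp.
- zero_mark (a point): the red zero triangle on the dial, at 22 mm from the dial's axis, turns with the bezel
- needle_tip (a point): tip of the black needle, at 22 mm from the dial's axis, at the same height over the panel (30 mm) as zero_mark; moved only by the collar's turn, not by touch
- spool_gold: small spool of gold wire, 40 mm diameter, 40 mm tall; loose bystander, to be left where it is
- spool_silver: small spool of silver wire, 40 mm diameter, 40 mm tall; loose bystander, to be left where it is
- awl: awl lying along its own x axis, red handle, 130 mm long, 28 mm thick; origin at the handle's end; loose bystander, to be left where it is
- hammer: small hammer, 220 mm long, lying along its own x axis; loose bystander, to be left where it is
- screwdriver: red screwdriver, 160 mm long, lying along its own x axis; loose bystander, to be left where it is
- water: water bottle, 64 mm diameter, 190 mm tall; loose bystander, to be left where it is
- nail_cup: steel cup, 68 mm diameter, 60 mm tall; loose bystander, to be left where it is

How it is judged:
By the outcome, as a careful person would: the job done as asked, in the order asked, and still so for the second after the job is handed in, with the robot touching nothing.
It also fails if it takes over 58 s, if anything falls off the work surface, if the arm or the gripper's body presses on something with over 40 N, if the wrist force passes 120 N, or if a joint passes its speed limit or range.

## Working session

There is one attempt and no reset: what is moved stays moved. The work goes in short steps, Python scripts to look and compute and a shell command to move; the robot and the scene stay as the last step left them, time stands still between calls to the robot, and variables do not carry over. Pictures are saved under pics/ and viewed, at most 10 in all, crops included, and the job is handed in when it is done.

```bash
mkdir -p pics
python3 - <<'E'
from rig import robot, optics
import cv2, numpy as np
s=robot.get_state(); print(s['t'],s['ee_pos'],np.round(s['ee_rot'],3).tolist(),s['opening'])
for n in ('top','side'):
    c=optics.read_camera(n); cv2.imwrite(f'pics/{n}0.png',c['image'][:,:,::-1]); print(n,c['K'].tolist() if hasattr(c['K'],'tolist') else c['K'],c['origin'],np.round(c['rotation'],4).tolist())
c=optics.read_camera('wrist'); cv2.imwrite('pics/wrist0.png',c['image'][:,:,::-1]); print(c['K'],c['T_tool_cam'])
E
```

```text
0.0 [0.15494003 0.50132522 0.2162499 ] [[-0.955, 0.295, -0.001], [0.295, 0.955, -0.001], [0.0, -0.001, -1.0]] 0.08796610116280013
top [[472.4298622259365, 0.0, 319.8998193712176], [0.0, 472.4298622259365, 197.39273440423227], [0.0, 0.0, 1.0]] [ 0.38315474 -0.01516508  1.23553965] [[-0.0007, -0.9962, 0.0866], [-0.9997, -0.0015, -0.0253], [0.0253, -0.0866, -0.9959]]
side [[445.12165436377103, 0.0, 310.8618182392285], [0.0, 445.12165436377103, 194.6715476657782], [0.0, 0.0, 1.0]] [ 0.09689338 -0.83199403  0.94804455] [[0.9062, -0.2892, 0.3085], [-0.4228, -0.6294, 0.652], [0.0057, -0.7212, -0.6927]]
[[309.70691629   0.         320.13483037]
 [  0.         309.70691629 195.47282685]
 [  0.           0.           1.        ]] [[ 1.58364404e-04 -9.62226151e-01 -2.72251370e-01  7.12257115e-02]
 [ 9.99999880e-01  2.61998580e-05  4.89085498e-04 -1.31433346e-03]
 [-4.63477909e-04 -2.72251415e-01  9.62226040e-01 -1.68559610e-01]
 [ 0.00000000e+00  0.00000000e+00  0.00000000e+00  1.00000000e+00]]
```

View pics/top0.png

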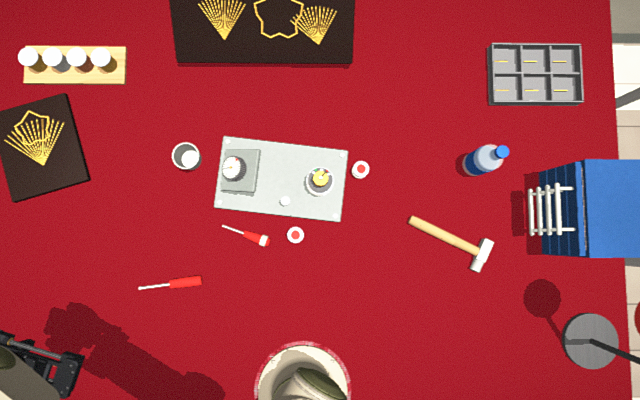

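View pics/side0.png

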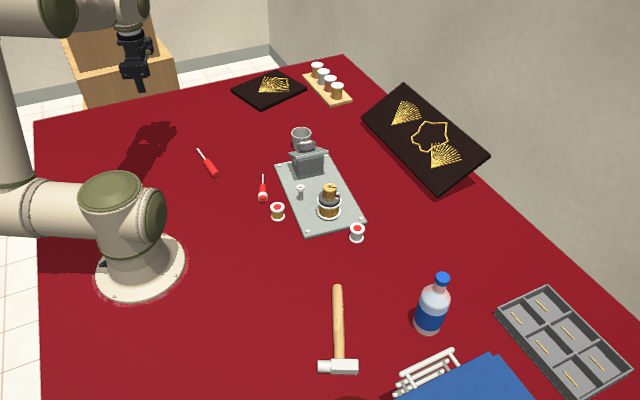

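The top view shows the tensioner plate with corners at (224,137), (348,150), (341,221) and (215,207). The gauge is on the left, towards world +y, with its dial near (233,168). The collar is at (320,178). The side view shows the same layout, with loose spools close to the plate.

```bash
cat > h.py <<'E'
from rig import robot, optics
import cv2, numpy as np
from scipy.spatial.transform import Rotation as R
def ray(c,px):
    return c['rotation']@np.linalg.inv(c['K'])@np.array([px[0],px[1],1.])
def onz(c,px,z):
    d=ray(c,px); o=np.array(c['origin']); return o+d*(z-o[2])/d[2]
def wproj(c,s,P):
    """world points -> wrist fisheye pixels"""
    T=np.array(c['T_tool_cam']); P=np.atleast_2d(P)
    t=(P-s['ee_pos'])@np.array(s['ee_rot'])
    q=(t-T[:3,3])@T[:3,:3]
    r=np.linalg.norm(q[:,:2],axis=1); th=np.arctan2(r,q[:,2]); f=c['K'][0,0]
    return c['K'][:2,2]+(q[:,:2]/r[:,None])*(f*th)[:,None]
def wray(c,s,px):
    T=np.array(c['T_tool_cam']); d=(np.array(px)-c['K'][:2,2]); r=np.linalg.norm(d); th=r/c['K'][0,0]
    q=np.r_[d/r*np.sin(th),np.cos(th)]
    Rw=np.array(s['ee_rot']); return s['ee_pos']+Rw@T[:3,3], Rw@T[:3,:3]@q
def wonz(c,s,px,z):
    o,d=wray(c,s,px); return o+d*(z-o[2])/d[2]
E
python3 - <<'E'
from h import *
c=optics.read_camera('top')
cor=np.array([onz(c,p,.014) for p in [(224,137),(348,150),(341,221),(215,207)]]); print(cor.round(4))
L=np.array([[.095,.165],[.095,-.165],[-.095,-.165],[-.095,.165]])
ce=cor[:,:2].mean(0); 
H=L.T@(cor[:,:2]-ce); a=np.arctan2(H[0,1]-H[1,0],H[0,0]+H[1,1]); print('centre',ce,'yaw',a)
Rz=np.array([[np.cos(a),-np.sin(a)],[np.sin(a),np.cos(a)]]); print('res',(L@Rz.T+ce-cor[:,:2]).round(4))
print('spindle',ce+Rz@[0,-.1],'gauge',ce+Rz@[0,.1],'cup',onz(c,(186,156),.06))
print('collar direct',onz(c,(320,177),.117))
E
```

```text
[[ 0.6473  0.2043  0.014 ]
 [ 0.6143 -0.12    0.014 ]
 [ 0.4281 -0.1008  0.014 ]
 [ 0.4641  0.2243  0.014 ]]
centre [0.53847723 0.05194093] yaw -0.10590921650599143
res [[ 0.003   0.0017]
 [ 0.0012 -0.0022]
 [-0.0016 -0.0013]
 [-0.0027  0.0018]]
spindle [ 0.52790609 -0.04749875] gauge [0.54904836 0.15138062] cup [0.58873747 0.28970657 0.06      ]
collar direct [ 0.52928058 -0.04383847  0.117     ]
```

Run:
```python
import cv2
im=cv2.imread('pics/top0.png')[120:240,160:380]; cv2.imwrite('pics/topc.png',cv2.resize(im,None,fx=3.6,fy=3.6,interpolation=cv2.INTER_CUBIC))
```

```text
(no output)
```

View pics/topc.png

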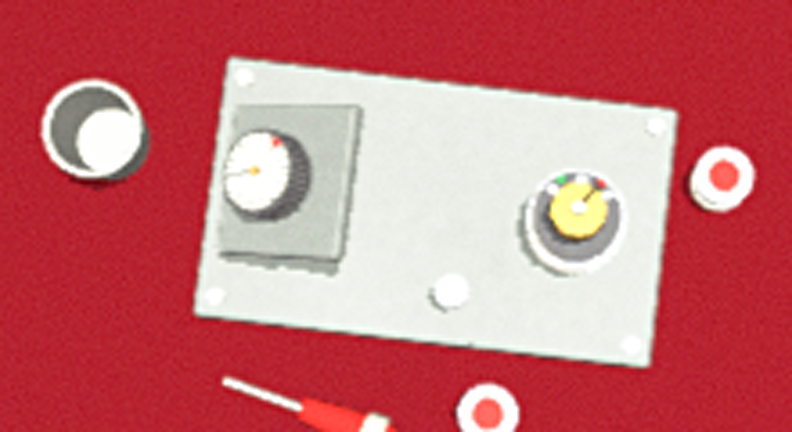

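The crop shows the red zero triangle at the dial's upper right, the needle pointing left, and the lug on the collar's upper-right side by the red dot, with the green dot to its left. Next I'll move above the collar.

```bash
python3 -m handwheel '[[-0.0259,-0.0207,0,0,0,0,-1],[-0.0259,-0.0207,0,0,0,0,-1],[-0.0259,-0.0207,0,0,0,0,-1],[-0.0259,-0.0207,0,0,0,0,-1],[-0.0259,-0.0207,0,0,0,0,-1],[-0.0259,-0.0207,0,0,0,0,-1],[-0.0259,-0.0207,0,0,0,0,-1],[-0.0259,-0.0207,0,0,0,0,-1],[-0.0259,-0.0207,0,0,0,0,-1],[-0.0259,-0.0207,0,0,0,0,-1]]'
python3 -m handwheel '[[-0.0259,-0.0207,0,0,0,0,-1],[-0.0259,-0.0207,0,0,0,0,-1],[-0.0259,-0.0207,0,0,0,0,-1],[-0.0259,-0.0207,0,0,0,0,-1],[-0.0259,-0.0207,0,0,0,0,-1],[-0.0259,-0.0207,0,0,0,0,-1],[-0.0259,-0.0207,0,0,0,0,-1],[-0.0259,-0.0207,0,0,0,0,-1],[-0.0259,-0.0207,0,0,0,0,-1],[-0.0259,-0.0207,0,0,0,0,-1]]'
python3 -m handwheel '[[0,0,0,0,0,0.118,-1],[0,0,0,0,0,0.118,-1],[0,0,0,0,0,0.118,-1],[0,0,0,0,0,0.118,-1],[0,0,0,0,0,0.118,-1],[0,0,0,0,0,0.118,-1],[0,0,0,0,0,0.118,-1],[0,0,0,0,0,0.118,-1],[0,0,0,0,0,0.118,-1],[0,0,0,0,0,0,-1]]'
python3 - <<'E'
from h import *
s=robot.get_state(); c=optics.read_camera('wrist'); cv2.imwrite('pics/wrist1.png',c['image'][:,:,::-1])
print(s['t'],s['ee_pos'],np.round(s['ee_rot'],3).tolist(),s['joints'],s['wrist_force'])
print(wproj(c,s,[[.528,-.0475,.117],[.549,.1514,.1]]))
E
```

```text
t: 1.03
ee_pos: [0.3419, 0.2259, 0.2169]
ee_rot: [[-0.955, 0.295, 0.0], [0.295, 0.955, 0.0], [-0.0, 0.0, -1.0]]
wrist_force: [0.6, 0.4, 0.3]
opening: 0.0884
gripper_force: 0.0
t: 1.87
ee_pos: [0.5283, -0.0485, 0.2167]
ee_rot: [[-0.955, 0.296, -0.0], [0.296, 0.955, 0.0], [0.0, 0.0, -1.0]]
wrist_force: [1.5, 0.2, 0.2]
opening: 0.0876
gripper_force: 0.0
t: 2.7
ee_pos: [0.5276, -0.0469, 0.2167]
ee_rot: [[-0.203, 0.979, -0.0], [0.979, 0.203, 0.0], [0.0, -0.0, -1.0]]
wrist_force: [-0.1, -0.4, 0.7]
opening: 0.0881
gripper_force: 0.0
2.7 [ 0.52759911 -0.04691227  0.21665586] [[-0.203, 0.979, -0.0], [0.979, 0.203, 0.0], [0.0, -0.0, -1.0]] [-3.10027583e-01  3.23572633e-01  1.48357643e+00 -5.03817768e-05
  1.33484912e+00 -5.14868203e-01] [-0.12682647 -0.37453945  0.73687104]
[[322.34658217 189.36768615]
 [387.28048056 -10.48385572]]
```

View pics/wrist1.png

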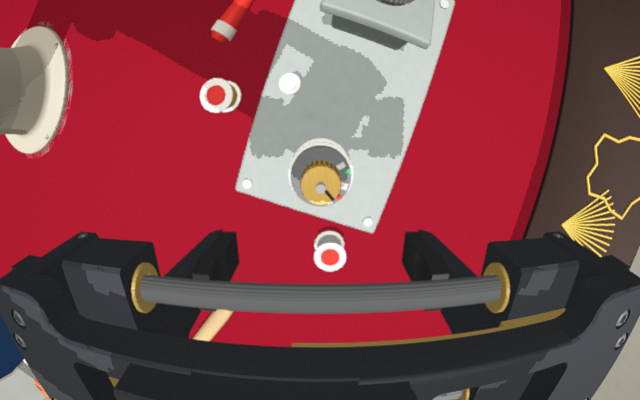

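The collar top is at about (321,183) and the spindle end at about (320,187). The lug is at lower right (336,197) by the red dot, and the green dot is at (348,172).

Run:
```python
from h import *
s=robot.get_state(); c=optics.read_camera('wrist')
im=c['image'][130:230,270:370]; hsv=cv2.cvtColor(im,cv2.COLOR_RGB2HSV)
m=cv2.inRange(hsv,(15,110,60),(32,255,255)); ys,xs=np.nonzero(m); print('brass bbox',xs.min()+270,xs.max()+270,ys.min()+130,ys.max()+130)
cv2.imwrite('pics/w1c.png',cv2.resize(im[:,:,::-1],None,fx=6,fy=6,interpolation=cv2.INTER_CUBIC))
t=np.linspace(0,2*np.pi,60)
for z,r in ((.117,.018),(.128,.004),(.08,.031)):
    P=np.c_[.528+r*np.cos(t),-.0475+r*np.sin(t),0*t+z]; q=wproj(c,s,P); print(z,q.min(0),q.max(0))
```

```text
brass bbox 301 340 160 203
0.117 [302.24158664 169.65706038] [342.38772887 208.50701747]
0.128 [317.75861202 188.13299662] [327.04419967 197.0942752 ]
0.08 [291.50473678 149.70144603] [352.63221705 209.27617443]
```

View pics/w1c.png

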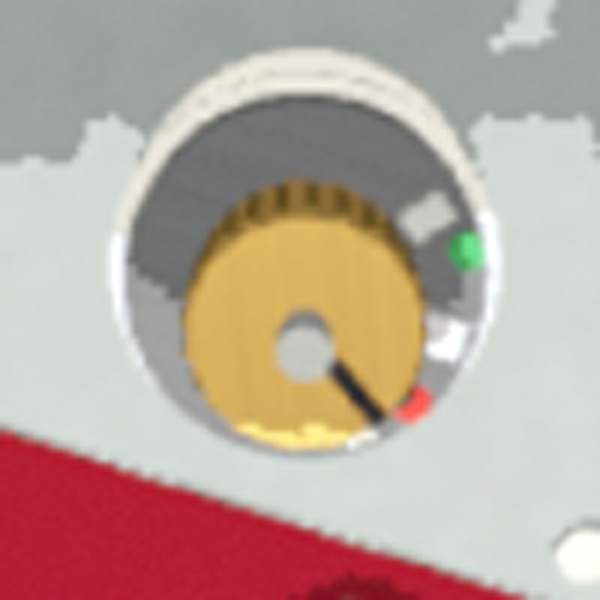

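```bash
python3 -m handwheel '[[0.0025,0,0.03,0,0,0,-1],[0,0,0.03,0,0,0,-1],[0,0,0.03,0,0,0,-0.3],[0,0,0.03,0,0,0,-0.3],[0,0,0.002,0,0,0,-0.1],[0,0,0,0,0,0,1],[0,0,0,0,0,0,1],[0,0,0,0,0,0,1],[0,0,0,0,0,0,1],[0,0,0,0,0,0,1]]' 40
```

```text
t: 3.63
ee_pos: [0.5277, -0.0446, 0.096]
ee_rot: [[-0.208, 0.978, 0.002], [0.978, 0.208, -0.001], [-0.001, 0.002, -1.0]]
wrist_force: [-0.2, -0.3, 0.2]
opening: 0.0368
gripper_force: 0.0
```

```bash
python3 -m handwheel '[[0,0,0,0,0,0,1],[0,0,0,0,0,0,1],[0,0,0,0,0,0,1],[0,0,-0.003,0,0,0,1],[0,0,-0.004,0,0,0,1],[0,0,-0.004,0,0,0,1],[0,0,-0.0005,0,0,0,1],[0,0,0,0,0,0,1],[0,0,0,0,0,0,1]]'
```

```text
t: 4.38
ee_pos: [0.5272, -0.0445, 0.1063]
ee_rot: [[-0.207, 0.978, 0.0], [0.978, 0.207, -0.0], [-0.0, 0.0, -1.0]]
wrist_force: [-0.1, 0.5, 0.0]
opening: 0.0004
gripper_force: 0.0
```

Run:
```python
from h import *
s=robot.get_state(); c=optics.read_camera('wrist'); t=optics.read_camera('side')
a=c['image'][:,:,::-1]; b=cv2.resize(t['image'][170:260,250:394,::-1],(640,400),interpolation=cv2.INTER_CUBIC)
cv2.imwrite('pics/w2.png',cv2.resize(np.vstack([a[100:400],b[:400]]),(549,600)))
print(s['opening'],s['gripper_force'],s['ee_pos'],wproj(c,s,[[.527,-.0445,.117]]))
```

```text
0.000381799689026886 0.0 [ 0.52718442 -0.04447422  0.10631987] [[322.78963162 238.52148736]]
```

View pics/w2.png

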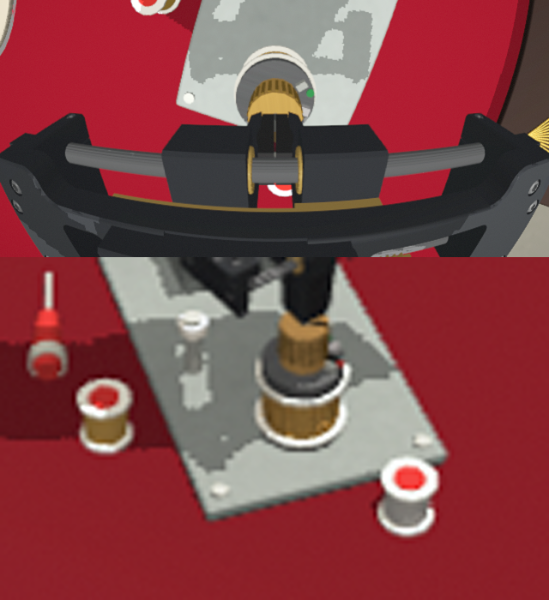

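The fingers are shut and seem to sit over the collar top, with the tip at wrist pixel (320,232) and side pixel (332,187). The collar itself looks intact. I'll compare these pixels with the calibration.

Run:
```python
from h import *
s=robot.get_state(); c=optics.read_camera('wrist'); d=optics.read_camera('side'); tp=optics.read_camera('top')
def proj(c,P):
    q=(np.atleast_2d(P)-c['origin'])@c['rotation']; u=q@np.array(c['K']).T; return u[:,:2]/u[:,2:]
p=np.array(s['ee_pos'])
P=[p,p+[0,0,.011],p+[0,0,.022],p+[0,0,.03],[.527,-.0445,.08],[.527,-.0445,.117],[.527,-.0445,.128]]
print('wrist',wproj(c,s,P).round(1).tolist()); print('side',proj(d,P).round(1).tolist()); print('top',proj(tp,P).round(1).tolist())
b=cv2.resize(d['image'][165:230,300:360,::-1],(480,520),interpolation=cv2.INTER_CUBIC)
e=cv2.resize(c['image'][180:310,270:370,::-1],(400,520),interpolation=cv2.INTER_CUBIC)
cv2.imwrite('pics/z3.png',cv2.resize(np.hstack([b,e]),(800,473)))
```

```text
wrist [[323.0, 231.2], [323.1, 238.8], [323.3, 247.2], [323.5, 254.1], [322.5, 216.4], [322.9, 238.7], [323.1, 247.2]]
side [[329.7, 190.0], [329.9, 187.1], [330.0, 184.1], [330.1, 182.0], [329.4, 196.8], [329.8, 187.1], [330.0, 184.2]]
top [[320.1, 178.5], [320.3, 177.9], [320.4, 177.3], [320.5, 176.9], [319.9, 179.9], [320.3, 177.9], [320.4, 177.4]]
```

View pics/z3.png

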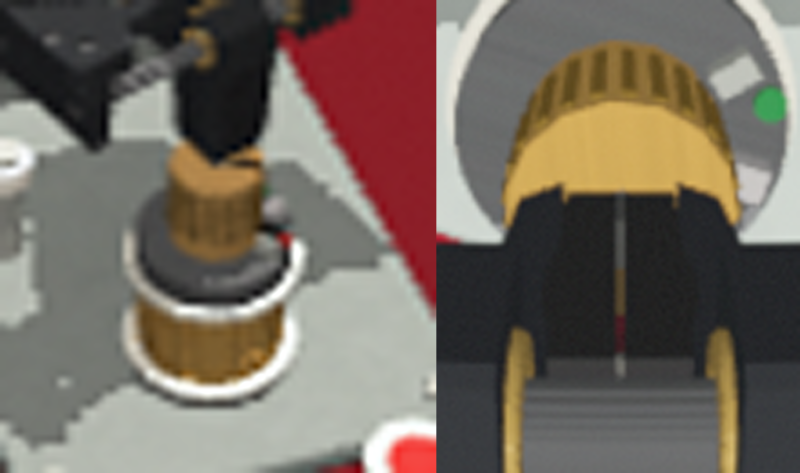

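Run:
```python
from h import *
from scipy.optimize import least_squares
s=robot.get_state(); c=optics.read_camera('wrist')
I=dict(ee_pos=np.zeros(3),ee_rot=np.eye(3))
for x in (0,.009):
  for z in (0,-.01,-.02):
    print(x,z,wproj(c,I,[[x,-.044,z],[x,.044,z],[x,-.0615,z],[x,0,z]]).round(0).tolist())
w=cv2.imread('pics/wrist1.png',0)
for r in (226,230,234,238,244,250): print(r,w[r,200:250:3].tolist(),w[r,395:440:3].tolist())
```

```text
0 0 [[249.0, 231.0], [396.0, 231.0], [222.0, 230.0], [323.0, 231.0]]
0 -0.01 [[246.0, 237.0], [400.0, 237.0], [217.0, 236.0], [323.0, 238.0]]
0 -0.02 [[242.0, 245.0], [405.0, 244.0], [211.0, 244.0], [323.0, 246.0]]
0.009 0 [[248.0, 216.0], [398.0, 216.0], [220.0, 216.0], [323.0, 217.0]]
0.009 -0.01 [[244.0, 222.0], [402.0, 222.0], [215.0, 222.0], [323.0, 223.0]]
0.009 -0.02 [[240.0, 229.0], [406.0, 229.0], [209.0, 228.0], [323.0, 230.0]]
226 [75, 76, 77, 75, 78, 77, 76, 75, 77, 76, 79, 75, 78, 75, 76, 77, 75] [77, 78, 75, 80, 75, 76, 77, 74, 77, 76, 77, 76, 75, 75, 76]
230 [77, 77, 75, 75, 75, 70, 48, 42, 77, 76, 78, 76, 78, 77, 75, 76, 78] [77, 77, 77, 75, 78, 76, 78, 76, 42, 52, 71, 73, 76, 76, 78]
234 [77, 75, 77, 42, 37, 37, 36, 34, 33, 32, 34, 33, 60, 77, 78, 76, 75] [77, 77, 76, 67, 33, 34, 30, 32, 34, 35, 37, 36, 40, 70, 77]
238 [74, 62, 37, 40, 37, 34, 33, 34, 33, 33, 33, 31, 53, 76, 77, 75, 77] [76, 77, 77, 60, 28, 31, 34, 31, 35, 35, 37, 37, 37, 37, 56]
244 [37, 36, 38, 40, 36, 35, 33, 33, 33, 35, 31, 29, 36, 78, 78, 76, 79] [79, 78, 76, 41, 29, 30, 32, 35, 33, 34, 33, 33, 36, 38, 37]
250 [34, 36, 35, 34, 35, 32, 33, 34, 33, 30, 29, 31, 27, 78, 78, 77, 75] [78, 77, 76, 29, 30, 32, 33, 32, 33, 35, 32, 31, 32, 34, 35]
```

```bash
python3 -m handwheel '[[0,0,0,0,0,0,-1],[0,0,0,0,0,0,-1],[0,0,0,0,0,0,-1],[0,0,0,0,0,0,-1],[0,0,0,0,0,0,-1],[0,0,0,0,0,0,-1],[0,0,0,0,0,0,-1],[0,0,0,0,0,0,-1],[0,0,0.01,0,0,0,-1],[0,0,0.01,0,0,0,-1]]'
python3 -m handwheel '[[0,0,0.007,0,0,0,-1],[0,0,0.005,0,0,0,-1],[0,0,0,0,0,0,-1]]'
python3 - <<'E'
from h import *
d=optics.read_camera('side'); c=optics.read_camera('wrist')
b=cv2.resize(d['image'][150:240,280:380,::-1],(400,360),interpolation=cv2.INTER_CUBIC)
e=cv2.resize(c['image'][180:300,250:390,::-1],(400,360),interpolation=cv2.INTER_CUBIC)
cv2.imwrite('pics/z4.png',np.hstack([b,e]))
E
```

```text
t: 5.52
ee_pos: [0.5273, -0.0445, 0.0857]
ee_rot: [[-0.207, 0.978, 0.001], [0.978, 0.207, -0.0], [-0.0, 0.001, -1.0]]
wrist_force: [-0.7, -0.2, -0.0]
opening: 0.065
gripper_force: 0.0
t: 5.77
ee_pos: [0.5265, -0.0443, 0.0728]
ee_rot: [[-0.207, 0.978, -0.002], [0.978, 0.207, 0.001], [0.001, -0.002, -1.0]]
wrist_force: [-0.3, -0.5, -1.3]
opening: 0.0849
gripper_force: 0.0
```

View pics/z4.png

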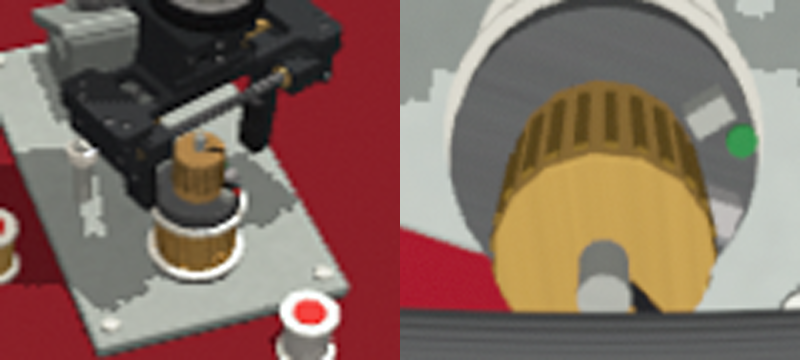

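The collar now sits between the open fingers, with the finger tips below the collar's top face and clear of the flange. Closing now.

```bash
python3 -m handwheel '[[0,0,0,0,0,0,1],[0,0,0,0,0,0,1],[0,0,0,0,0,0,1],[0,0,0,0,0,0,1],[0,0,0,0,0,0,1],[0,0,0,0,0,0,1],[0,0,0,0,0,0,1],[0,0,0,0,0,0,1],[0,0,0,0,0,0,1],[0,0,0,0,0,0,1]]' 40
python3 -m handwheel '[[0,0,0,0,0,0,1],[0,0,0,0,0,0,1]]'
```

```text
t: 6.7
ee_pos: [0.5273, -0.0445, 0.0744]
ee_rot: [[-0.207, 0.978, 0.0], [0.978, 0.207, -0.0], [-0.0, 0.0, -1.0]]
wrist_force: [1.4, 1.1, -0.0]
opening: 0.0354
gripper_force: 40.0
t: 6.87
ee_pos: [0.5273, -0.0445, 0.0744]
ee_rot: [[-0.207, 0.978, 0.0], [0.978, 0.207, -0.0], [-0.0, 0.0, -1.0]]
wrist_force: [1.3, -0.0, -0.2]
opening: 0.0349
gripper_force: 40.0
```

Gripped firmly. Now I'll lift 11 mm.

```bash
python3 -m handwheel '[[0,0,-0.003,0,0,0,1],[0,0,-0.004,0,0,0,1],[0,0,-0.004,0,0,0,1],[0,0,0,0,0,0,1],[0,0,0,0,0,0,1]]'
```

```text
t: 7.28
ee_pos: [0.5272, -0.0445, 0.0853]
ee_rot: [[-0.207, 0.978, 0.0], [0.978, 0.207, -0.0], [-0.0, 0.0, -1.0]]
wrist_force: [4.9, -0.3, -6.9]
opening: 0.0352
gripper_force: 40.0
```

```bash
python3 -m handwheel '[[0,0,0,0,0,-0.11,1],[0,0,0,0,0,-0.11,1],[0,0,0,0,0,-0.11,1],[0,0,0,0,0,-0.11,1],[0,0,0,0,0,-0.11,1],[0,0,0,0,0,-0.11,1],[0,0,0,0,0,-0.11,1],[0,0,0,0,0,-0.11,1],[0,0,0,0,0,-0.11,1],[0,0,0,0,0,-0.06,1]]'
python3 -m handwheel '[[0,0,0,0,0,0,1]]'
python3 -c "
from h import *
s=robot.get_state();print(s['moment'],s['wrist_force'],s['joints'])"
```

```text
t: 8.12
ee_pos: [0.5278, -0.0438, 0.0853]
ee_rot: [[-0.953, 0.302, 0.002], [0.302, 0.953, 0.001], [-0.001, 0.002, -1.0]]
wrist_force: [7.6, 4.6, -7.8]
opening: 0.0353
gripper_force: 40.0
t: 8.2
ee_pos: [0.5278, -0.0438, 0.0853]
ee_rot: [[-0.953, 0.304, 0.002], [0.304, 0.953, 0.001], [-0.001, 0.002, -1.0]]
wrist_force: [6.9, 3.5, -8.0]
opening: 0.035
gripper_force: 40.0
[ 0.80401481 -1.24039852 -0.11861179] [ 6.88645278  3.50255542 -7.97305583] [-0.3051397   0.46333251  1.65082087  0.00197532  1.02617799 -1.56800595]
```

```bash
python3 -m handwheel '[[0,0,0.004,0,0,0,1],[0,0,0.004,0,0,0,1],[0,0,0.003,0,0,0,1],[0,0,0.001,0,0,0,1],[0,0,0,0,0,0,1],[0,0,0,0,0,0,-1],[0,0,0,0,0,0,-1],[0,0,0,0,0,0,-1],[0,0,0,0,0,0,-1],[0,0,0,0,0,0,-1]]'
python3 -m handwheel '[[0,0,0,0,0,0,-1],[0,0,0,0,0,0,-1],[0,0,-0.03,0,0,0,-1],[0,0,-0.04,0,0,0,-1],[0,0,-0.04,0,0,0,-1],[0,0,-0.03,0,0,0,-1],[0,0,0,0,0,0,-1]]'
python3 - <<'E'
from h import *
s=robot.get_state(); c=optics.read_camera('wrist'); t=optics.read_camera('top')
print(s['ee_pos'],np.round(s['ee_rot'],3).tolist(),s['joints'])
a=c['image'][:,:,::-1]; b=cv2.resize(t['image'][130:215,205:355,::-1],(640,362),interpolation=cv2.INTER_CUBIC)
cv2.imwrite('pics/w5.png',cv2.resize(np.vstack([a[:300],b]),(580,600))); cv2.imwrite('pics/w5full.png',a); cv2.imwrite('pics/t5.png',t['image'][:,:,::-1])
E
```

```text
t: 9.03
ee_pos: [0.527, -0.0446, 0.0733]
ee_rot: [[-0.952, 0.307, -0.0], [0.307, 0.952, -0.0], [0.0, -0.0, -1.0]]
wrist_force: [-0.0, -0.2, 0.0]
opening: 0.0663
gripper_force: 0.0
t: 9.62
ee_pos: [0.5293, -0.0451, 0.2195]
ee_rot: [[-0.952, 0.307, 0.01], [0.307, 0.952, -0.003], [-0.011, 0.0, -1.0]]
wrist_force: [-0.2, -0.4, 0.4]
opening: 0.0886
gripper_force: 0.0
[ 0.52925784 -0.04506597  0.21951328] [[-0.952, 0.307, 0.01], [0.307, 0.952, -0.003], [-0.011, 0.0, -1.0]] [-3.05654603e-01  3.18386781e-01  1.48313772e+00 -5.42888393e-05
  1.32950557e+00 -1.56479458e+00]
```

View pics/w5.png

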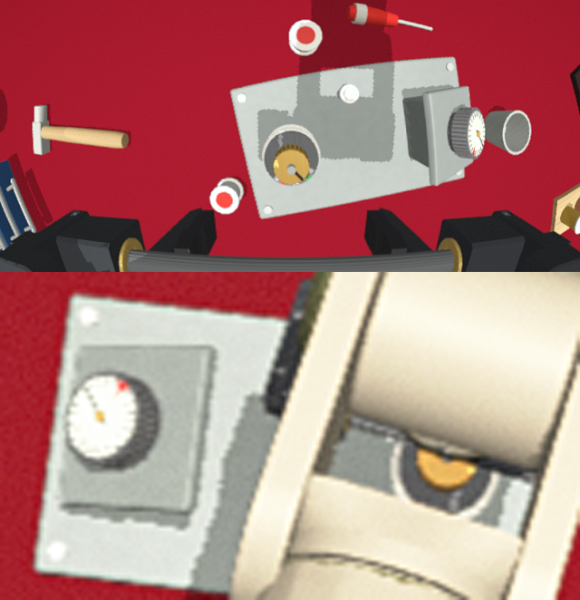

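The lug has moved to the green dot side and the needle has swung clockwise, now pointing up-left. In the wrist view the dial is at about (527,145). In the top view the hub is at about (231,167), with the triangle up-right of it. I'll triangulate the dial position.

Run:
```python
from h import *
s=robot.get_state(); c=optics.read_camera('wrist'); t=optics.read_camera('top')
im=c['image']; 
# dial white ellipse in wrist
hsv=cv2.cvtColor(im,cv2.COLOR_RGB2HSV); m=cv2.inRange(hsv,(0,0,190),(179,45,255)); m[:, :490]=0; m[:,545:]=0; m[:110]=0; m[180:]=0
n,l,st,ce=cv2.connectedComponentsWithStats(m); k=1+np.argmax(st[1:,4]); print('wrist dial',st[k],ce[k])
ht=cv2.cvtColor(t['image'],cv2.COLOR_RGB2HSV); mt=cv2.inRange(ht,(0,0,215),(179,40,255)); mt[:150]=0; mt[190:]=0; mt[:,:215]=0; mt[:,250:]=0
n,l,stt,ct=cv2.connectedComponentsWithStats(mt); kt=1+np.argmax(stt[1:,4]); print('top dial',stt[kt],ct[kt])
pw=ce[k]
for pt in (ct[kt],(230.9,167.2)):
    o1,d1=wray(c,s,pw); d2=ray(t,pt); o2=np.array(t['origin']); d2=d2/np.linalg.norm(d2)
    A=np.c_[d1,-d2]; x,*_=np.linalg.lstsq(A,o2-o1,rcond=None); P,Q=o1+d1*x[0],o2+d2*x[1]; print(P,Q,np.linalg.norm(P-Q))
pc=onz(t,(0,0),0) 
a=-.106; X=np.array([np.cos(a),np.sin(a),0]);Y=np.array([-np.sin(a),np.cos(a),0]);nrm=.5*Y+np.array([0,0,.866])
sp=np.array([.5272,-.0445,0]); g=sp+.2*Y; 
print('gauge xy',g,'dial xy from spindle',g+.03*nrm)
for z in (.1,.11,.12,.13,.14): print(z,onz(t,ct[kt],z))
```

```text
wrist dial [519 126  19  50 662] [527.74471299 149.58610272]
top dial [223 157  17  21 265] [230.75849057 167.33207547]
[0.55004027 0.16963585 0.11457679] [0.55223404 0.16889098 0.11478542] 0.002326154930100803
[0.54991325 0.16936619 0.11494967] [0.55249081 0.16849279 0.11519608] 0.002732648690914554
gauge xy [0.54836032 0.15437745 0.        ] dial xy from spindle [0.54994735 0.16929326 0.02598   ]
0.1 [0.5544646  0.17131912 0.1       ]
0.11 [0.55295598 0.16967687 0.11      ]
0.12 [0.55144736 0.16803462 0.12      ]
0.13 [0.54993874 0.16639237 0.13      ]
0.14 [0.54843012 0.16475012 0.14      ]
```

```bash
python3 -m handwheel '[[0.007,0.0324,0.0022,0,0,0,-1],[0.007,0.0324,0.0022,0,0,0,-1],[0.007,0.0324,0.0022,0,0,0,-1],[0.007,0.0324,0.0022,0,0,0,-1],[0.007,0.0324,0.0022,0,0,0,-1],[0.007,0.0324,0.0022,0,0,0,-1],[0.007,0.0324,0.0022,0,0,0,-1],[0.007,0.0324,0.0022,0,0,0,-1],[0,0,0,0,0,0,-1]]'
python3 -m handwheel '[[0,0,0,0.1025,-0.0214,0,-1],[0,0,0,0.1025,-0.0214,0,-1],[0,0,0,0.1025,-0.0214,0,-1],[0,0,0,0.1025,-0.0214,0,-1],[0,0,0,0.1025,-0.0214,0,-1],[0,0,0,0,0,0,-1],[0,0,0,0,0,0,-1]]'
cat >> h.py <<'E'
a=-.106; Y=np.array([-np.sin(a),np.cos(a),0]); X=np.array([np.cos(a),np.sin(a),0]); N=.5*Y+np.array([0,0,.8660]); V=np.cross(N,X)
D=np.array([.5503,.1693,.115])
def rel(p,s):
    "tool-frame shift to world p, rotvec to align z with -N"
    Rw=np.array(s['ee_rot']); z=Rw[:,2]; k=np.cross(z,-N); 
    return Rw.T@(p-s['ee_pos']), Rw.T@k
E
python3 - <<'E'
from h import *
s=robot.get_state(); print(s['joints'],np.round(s['ee_rot'],3).tolist()); print(rel(D+.1*N,s))
E
```

```text
t: 10.57
ee_pos: [0.5522, 0.224, 0.1931]
ee_rot: [[-0.953, 0.303, -0.004], [0.303, 0.953, 0.001], [0.004, -0.001, -1.0]]
wrist_force: [0.5, 0.1, -0.5]
opening: 0.088
gripper_force: 0.0
t: 11.15
ee_pos: [0.553, 0.2197, 0.1935]
ee_rot: [[-0.955, 0.29, -0.055], [0.278, 0.822, -0.496], [-0.099, -0.489, -0.867]]
wrist_force: [-0.7, -0.2, -0.5]
opening: 0.0879
gripper_force: 0.0
[ 0.38209537  0.68075665  1.08441612 -0.45624379  1.63515502 -0.84873007] [[-0.955, 0.29, -0.055], [0.278, 0.822, -0.496], [-0.099, -0.489, -0.867]]
(array([-0.00349591, -0.00375024, -0.00677789]), array([ 5.88502405e-04, -2.55855027e-03,  1.91701688e-18]))
```

```bash
cat >> h.py <<'E'
def rect(s,c,P0,px=6,half=36,h=0.):
    n=2*half*px; g=(np.arange(n)-n/2+.5)/px/1000
    U,W=np.meshgrid(g,-g); P=(P0+h*N)+U.ravel()[:,None]*X+W.ravel()[:,None]*V
    q=wproj(c,s,P).astype(np.float32).reshape(n,n,2)
    return cv2.remap(c['image'],q,None,cv2.INTER_CUBIC)
E
python3 - <<'E'
from h import *
s=robot.get_state(); c=optics.read_camera('wrist'); print(wproj(c,s,[D]))
r=rect(s,c,D); cv2.imwrite('pics/r6.png',r[:,:,::-1]); cv2.imwrite('pics/w6.png',c['image'][:,:,::-1])
hsv=cv2.cvtColor(r,cv2.COLOR_RGB2HSV)
m=cv2.inRange(hsv,(0,150,110),(8,255,255))|cv2.inRange(hsv,(170,150,110),(179,255,255))
n,l,st,ce=cv2.connectedComponentsWithStats(m)
for k in range(1,n):
    if st[k,4]>30: print('red',st[k],ce[k])
w=cv2.inRange(hsv,(0,0,170),(179,60,255)); n,l,st,ce=cv2.connectedComponentsWithStats(w)
k=1+np.argmax(st[1:,4]); print('white',st[k],ce[k])
cn,_=cv2.findContours((l==k).astype(np.uint8),cv2.RETR_EXTERNAL,cv2.CHAIN_APPROX_NONE); h=cv2.convexHull(max(cn,key=cv2.contourArea)); print(cv2.minEnclosingCircle(h),cv2.fitEllipse(h))
v=np.hstack([cv2.resize(r,(420,420)),cv2.resize(c['image'][40:390,160:510],(380,420))[:,:380]]) 
cv2.imwrite('pics/v6.png',v[:,:,::-1])
E
```

```text
[[317.35844972 196.57262062]]
red [312 290  42  36 734] [332.64577657 305.22752044]
white [   61    69   318   318 74958] [216.82999813 226.13591611]
((219.3495635986328, 226.9512939453125), 159.4773712158203) ((219.6011199951172, 227.26715087890625), (316.6967468261719, 317.27545166015625), 89.22528839111328)
```

View pics/v6.png

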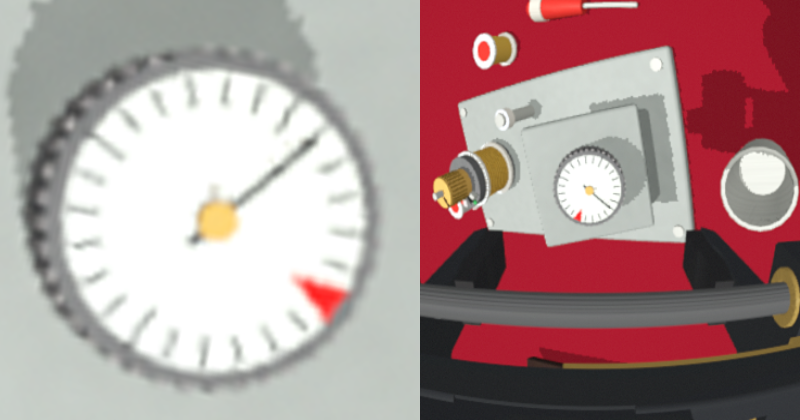

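The rectified dial (left half) shows the needle tip at about +40° and the red triangle at about -35°, so the bezel needs roughly 75° anticlockwise. I'll pre-turn the wrist, then line up with the axis.

```bash
python3 -m handwheel '[[0,0,0,0,0,0.115,-1],[0,0,0,0,0,0.115,-1],[0,0,0,0,0,0.115,-1],[0,0,0,0,0,0.115,-1],[0,0,0,0,0,0.115,-1],[0,0,0,0,0,0.115,-1],[0,0,0,0,0,0.115,-1],[0,0,0,0,0,0,-1],[0,0,0,0,0,0,-1]]'
cat >> h.py <<'E'
def dial(s,c,P0):
    "centre shift (mm along X,V), red and needle angle in the plane 2 mm over the dial (deg)"
    px=6; r=rect(s,c,P0); hsv=cv2.cvtColor(r,cv2.COLOR_RGB2HSV)
    w=cv2.inRange(hsv,(0,0,170),(179,60,255)); n,l,st,ce=cv2.connectedComponentsWithStats(w); k=1+np.argmax(st[1:,4])
    cn,_=cv2.findContours((l==k).astype(np.uint8),cv2.RETR_EXTERNAL,cv2.CHAIN_APPROX_NONE)
    e=cv2.fitEllipse(cv2.convexHull(max(cn,key=cv2.contourArea))); cx,cy=e[0]; n0=len(r)/2
    sh=((cx-n0)/px,-(cy-n0)/px); P=P0+sh[0]/1e3*X+sh[1]/1e3*V
    r=rect(s,c,P,h=.002); hsv=cv2.cvtColor(r,cv2.COLOR_RGB2HSV)
    m=(cv2.inRange(hsv,(0,130,100),(8,255,255))|cv2.inRange(hsv,(170,130,100),(179,255,255)))
    yy,xx=np.mgrid[:len(r),:len(r)]; rad=np.hypot(xx-n0,yy-n0)/px; ang=np.arctan2(n0-yy,xx-n0)
    q=(m>0)&(rad<27); red=np.degrees(np.angle(np.exp(1j*ang[q]).mean()))
    v=hsv[:,:,2].astype(float)
    th=np.radians(np.arange(0,360,.5)); rr=np.arange(9,17.5,.3)*px
    A,B=np.meshgrid(th,rr); mp=cv2.remap(v.astype(np.float32),(n0+B*np.cos(A)).astype(np.float32),(n0-B*np.sin(A)).astype(np.float32),cv2.INTER_LINEAR)
    g=255-mp.mean(0); g-=np.median(g); k=np.argmax(g); ii=np.arange(k-10,k+11); ww=np.clip(g[ii%len(g)],0,None)
    nd=(ii*.5*ww).sum()/ww.sum()
    return np.round(sh,2),e[1],round(red,2),round(nd,2),'turn rad',round(np.radians((nd-red+180)%360-180),4), P
E
python3 - <<'E'
from h import *
s=robot.get_state(); c=optics.read_camera('wrist'); d=dial(s,c,D); print(d); P=d[-1]
print(s['joints'],rel(P+.1*N,s))
E
```

```text
t: 11.95
ee_pos: [0.5536, 0.2185, 0.1962]
ee_rot: [[-0.452, 0.89, -0.053], [0.786, 0.37, -0.496], [-0.422, -0.266, -0.867]]
wrist_force: [0.3, 0.2, -0.2]
opening: 0.0881
gripper_force: 0.0
(array([ 0.35, -2.15]), (317.57635498046875, 317.9671325683594), np.float64(-34.02), np.float64(40.43), 'turn rad', np.float64(1.2995), array([0.55045135, 0.16741142, 0.11607504]))
[ 0.3801704   0.67714714  1.0834705  -0.45719182  1.63619357 -0.04665208] (array([-0.00478736, -0.00028842, -0.00507879]), array([ 7.60768627e-04, -1.75842120e-03,  1.21207843e-19]))
```

```bash
python3 -m handwheel '[[-0.0048,-0.0003,0.02,0,-0.0018,0,-1],[0,0,0.025,0,0,0,-1],[0,0,0.025,0,0,0,-1],[0,0,0.025,0,0,0,-1],[0,0,0,0,0,0,-1],[0,0,0,0,0,0,-1]]'
python3 - <<'E'
from h import *
s=robot.get_state(); c=optics.read_camera('wrist'); d=dial(s,c,D); print(d)
print(rel(np.array([0.55045,0.1674,0.1161])-.036*N,s))
E
```

```text
t: 12.5
ee_pos: [0.5502, 0.1678, 0.1158]
ee_rot: [[-0.452, 0.89, -0.053], [0.785, 0.368, -0.498], [-0.424, -0.267, -0.865]]
wrist_force: [0.2, 0.0, 0.9]
opening: 0.0881
gripper_force: 0.0
(array([ 0.55, -2.46]), (314.4720764160156, 314.7149963378906), np.float64(-34.0), np.float64(41.18), 'turn rad', np.float64(1.3122), array([0.55062318, 0.16712509, 0.11622893]))
(array([-5.10973900e-04,  2.68847244e-05,  3.59039103e-02]), array([-1.15751725e-03,  9.63802467e-04,  7.19777028e-19]))
```

```bash
python3 -m handwheel '[[-0.0005,0,0.014,0,0,0,-1],[0,0,0.014,0,0,0,-1],[0,0,0.004,0,0,0,-1],[0,0,0.003,0,0,0,-1],[0,0,0,0,0,0,-1]]'
python3 -m handwheel '[[0,0,0,0,0,0,1],[0,0,0,0,0,0,1],[0,0,0,0,0,0,1],[0,0,0,0,0,0,1],[0,0,0,0,0,0,1],[0,0,0,0,0,0,1],[0,0,0,0,0,0,1],[0,0,0,0,0,0,1],[0,0,0,0,0,0,1]]' 40
```

```text
t: 12.97
ee_pos: [0.5491, 0.1508, 0.0863]
ee_rot: [[-0.451, 0.891, -0.051], [0.785, 0.368, -0.498], [-0.425, -0.265, -0.866]]
wrist_force: [-0.0, -0.6, -0.1]
opening: 0.0882
gripper_force: 0.0
t: 13.72
ee_pos: [0.5501, 0.1511, 0.0856]
ee_rot: [[-0.45, 0.892, -0.048], [0.785, 0.37, -0.497], [-0.425, -0.262, -0.866]]
wrist_force: [7.7, 3.1, -2.8]
opening: 0.0568
gripper_force: 40.0
```

```bash
python3 -m handwheel '[[0,0,0,0,0,-0.115,1],[0,0,0,0,0,-0.115,1],[0,0,0,0,0,-0.115,1],[0,0,0,0,0,-0.115,1],[0,0,0,0,0,-0.115,1],[0,0,0,0,0,-0.115,1],[0,0,0,0,0,-0.115,1],[0,0,0,0,0,-0.115,1],[0,0,0,0,0,-0.115,1],[0,0,0,0,0,-0.115,1]]'
python3 -m handwheel '[[0,0,0,0,0,-0.1,1],[0,0,0,0,0,-0.05,1],[0,0,0,0,0,0,1],[0,0,0,0,0,0,1]]'
python3 - <<'E'
from h import *
s=robot.get_state(); c=optics.read_camera('wrist'); print(dial(s,c,D))
print(s['joints'][5],s['moment']); cv2.imwrite('pics/w7.png',c['image'][:,:,::-1])
E
```

```text
t: 14.55
ee_pos: [0.5503, 0.1514, 0.0854]
ee_rot: [[-0.998, -0.052, -0.047], [-0.022, 0.868, -0.496], [0.067, -0.494, -0.867]]
wrist_force: [8.6, 4.5, -5.3]
opening: 0.0574
gripper_force: 40.0
t: 14.88
ee_pos: [0.5502, 0.1514, 0.0854]
ee_rot: [[-0.979, -0.196, -0.048], [-0.147, 0.856, -0.496], [0.138, -0.479, -0.867]]
wrist_force: [8.8, 5.2, -4.8]
opening: 0.0568
gripper_force: 40.0
(array([-0.35, -1.96]), (290.9646301269531, 309.24639892578125), np.float64(nan), np.float64(37.87), 'turn rad', np.float64(nan), array([0.5497711 , 0.16764568, 0.1159821 ]))
-1.295459582978611 [ 1.47653918 -1.11312275  0.67895089]h.py:42: RuntimeWarning: Mean of empty slice.
  q=(m>0)&(rad<27); red=np.degrees(np.angle(np.exp(1j*ang[q]).mean()))
  ret = ret.dtype.type(ret / rcount)
```

```bash
python3 -m handwheel '[[0,0,0,0,0,0,-1],[0,0,0,0,0,0,-1],[0,0,0,0,0,0,-1],[0,0,0,0,0,0,-1],[0,0,-0.01,0,0,0,-1],[0,0,-0.025,0,0,0,-1],[0,0,-0.03,0,0,0,-1],[0,0,-0.03,0,0,0,-1],[0,0,0,0,0,0,-1],[0,0,0,0,0,0,-1]]'
python3 - <<'E'
from h import *
s=robot.get_state(); c=optics.read_camera('wrist'); print(dial(s,c,D))
E
```

```text
t: 15.77
ee_pos: [0.554, 0.1987, 0.1692]
ee_rot: [[-0.979, -0.195, -0.049], [-0.146, 0.855, -0.498], [0.139, -0.48, -0.866]]
wrist_force: [-0.5, -0.2, -0.3]
opening: 0.0881
gripper_force: 0.0
(array([ 0.63, -1.59]), (313.5887451171875, 315.7077331542969), np.float64(40.73), np.float64(40.17), 'turn rad', np.float64(-0.0098), array([0.55078092, 0.16786441, 0.11579483]))
```

```bash
cat >> h.py <<'E'
def fine(s,c,P):
    px=12; r=rect(s,c,P,px=px,h=.002); hsv=cv2.cvtColor(r,cv2.COLOR_RGB2HSV); n0=len(r)/2
    a0=np.radians(40.5); u=np.array([np.cos(a0),-np.sin(a0)]); w=np.array([-np.sin(a0),-np.cos(a0)]) # px dirs: along, left(ccw)
    S,T=np.meshgrid(np.arange(0,27,.1),np.arange(-8,8.01,.1))
    mp=lambda im:cv2.remap(im,(n0+px*(S*u[0]+T*w[0])).astype(np.float32),(n0+px*(S*u[1]+T*w[1])).astype(np.float32),cv2.INTER_LINEAR)
    q=mp(r); h=cv2.cvtColor(q,cv2.COLOR_RGB2HSV); red=((h[:,:,0]<9)|(h[:,:,0]>170))&(h[:,:,1]>110)&(h[:,:,2]>90)
    k=255-h[:,:,2].astype(float); k[k<50]=0; k[red]=0
    k[np.abs(T)>2.5]=0
    L=[(S[0,i],(k[:,i]*T[:,i]).sum()/k[:,i].sum()) for i in range(80,170) if k[:,i].sum()>200]
    L=np.array(L); f=np.polyfit(L[:,0],L[:,1],1)
    prof=[(round(S[0,i],1),round(T[:,i][red[:,i]].min(),1),round(T[:,i][red[:,i]].max(),1)) for i in range(140,265,12) if red[:,i].any()]
    print('red radial span',S[red].min(),S[red].max(),'red T mean',T[red].mean().round(2),'needle T at 13,22',np.polyval(f,[13,22]).round(2),'res',np.std(L[:,1]-np.polyval(f,L[:,0])).round(3)); print(prof); return q
E
python3 - <<'E'
from h import *
for i in range(1):
    s=robot.get_state(); c=optics.read_camera('wrist'); d=dial(s,c,D); q=fine(s,c,d[-1]); cv2.imwrite('pics/q7.png',q[:,:,::-1])
E
python3 -m handwheel '[[0,0,-0.01,0,0,0.12,-1],[0,0,0,0,0,0.12,-1],[0,0,0,0,0,0.12,-1],[0,0,0,0,0,0.12,-1],[0,0,0,0,0,0.12,-1],[0,0,0,0,0,0.12,-1],[0,0,0,0,0,0.12,-1],[0,0,0,0,0,0.12,-1],[0,0,0,0,0,0,-1],[0,0,0,0,0,0,-1]]'
python3 - <<'E'
from h import *
s=robot.get_state(); c=optics.read_camera('wrist'); d=dial(s,c,D); print(d); fine(s,c,d[-1])
E
```

```text
red radial span 17.900000000000002 25.700000000000003 red T mean 0.03 needle T at 13,22 [-0.15 -0.2 ] res 0.064
[(np.float64(18.8), np.float64(-0.4), np.float64(1.0)), (np.float64(20.0), np.float64(-1.1), np.float64(1.3)), (np.float64(21.2), np.float64(-1.8), np.float64(1.6)), (np.float64(22.4), np.float64(-2.5), np.float64(2.4)), (np.float64(23.6), np.float64(-2.8), np.float64(2.8)), (np.float64(24.8), np.float64(-3.0), np.float64(2.9))]
t: 16.7
ee_pos: [0.5539, 0.2022, 0.1756]
ee_rot: [[-0.725, 0.687, -0.054], [0.615, 0.61, -0.499], [-0.31, -0.395, -0.865]]
wrist_force: [-0.5, -0.3, 0.6]
opening: 0.0882
gripper_force: 0.0
(array([ 0.54, -2.08]), (315.8246154785156, 316.69000244140625), np.float64(41.09), np.float64(40.64), 'turn rad', np.float64(-0.0078), array([0.55064832, 0.16744971, 0.11604103]))
red radial span 18.3 25.6 red T mean 0.16 needle T at 13,22 [-0.03 -0.29] res 0.079
[(np.float64(18.8), np.float64(-0.1), np.float64(0.9)), (np.float64(20.0), np.float64(-0.8), np.float64(1.3)), (np.float64(21.2), np.float64(-1.2), np.float64(1.9)), (np.float64(22.4), np.float64(-2.0), np.float64(2.2)), (np.float64(23.6), np.float64(-2.3), np.float64(2.7)), (np.float64(24.8), np.float64(-2.8), np.float64(2.8))]
```

The zero triangle is within about 1° of the needle from both viewpoints. The robot is clear of everything, so I'm handing in.

```bash
python3 -c "
from rig import robot
print(robot.job_done())"
```

```text
the job is handed in; nothing more can be done
None
```

I turned the collar to its stop at the green dot and let it down, then turned the bezel until the zero triangle was within about 1° of the needle tip, and handed the job in at about 17 s with the robot clear; I judged the collar fully home from its height and the zero force on release, without a final close-up.

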